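# Hang the slotted bracket on the headed stud

## Robot

A 6-joint arm with a two-finger parallel gripper is mounted at the origin on the work surface. World frame = base frame: x ahead of the robot, y to its left, z up, the work surface at z = 0. Lengths are in m, angles in degrees, forces in N, time in s.
With the tool pointing down it reaches from about 0.25 to 0.725 m from the base axis. Payload 9.7 kg.
Tool frame: the origin (TCP) lies midway between the tips of the shut fingers; the grasp point (between the pads) lies 19 mm behind it; x points along the fingers, y is the direction in which the jaws open and shut, and the axes are right-handed (so a half turn about x gives the same grasp; the last joint's range is limited). The gripper opens to 85 mm and grips with 20 to 120 N. Pads are 22 mm wide; open, the fingers measure 114 mm over their backs; the gripper's body (76 mm by 85 mm) begins 54 mm behind the grasp point. The pads swing forward as they close: fully open they stand 13 mm farther back than shut.
Start: joints at [-65.088, 4.979, 10.078, 95.1, 0, 90], TCP at [0.232, -0.499, 0.205] pointing down, gripper open.
Joint ranges: [-179.16, 179.16], [-48.56, 103.87], [-65.8, 70.77], [-126.05, 130.52], [-82.76, 87.17], [-180, 180]. Speed limits (degrees/s): [127.2, 127.2, 147.25, 180, 180, 180].

## Interface

Orientations are given as [roll, pitch, yaw] about the fixed x, y, z axes, in that order (R = Rz(yaw) Ry(pitch) Rx(roll)).
In Python, from workcell import bot, cams gives the robot as it stands.
- The arm moves only by the tool apply_moves, never from a script. Its argument "commands" is a list of rows, each a list of 5 numbers: the shift along the tool's x, y, z in m, then the turn about the tool's x in rad, then the opening, from -1 (shut) to 1 (fully open). In form: [[tx, ty, tz, roll, hand], ...]. A call has 1 to 12 rows; each row is the pose to reach, as a shift and turn from the pose measured when the call began, along the tool's axes at that moment; what a row does not reach only later rows make up. A row lasts 1/10 s, in which the tool goes at most 50 mm and 8.59 degrees, less where a joint would pass 70% of its speed; a pose out of reach is approached as far as the arm can. A call with a gripper value outside its range is refused whole. The fingers move at their own pace and stop on an object; "newtons" is the grip in N (left out, the last holds). Time passes only in rows, so rows that repeat a pose let the fingers close. It gives the time, the measured TCP pose, the force and the opening at its end, in the units of the state.
- bot.get_obs(): the state, without advancing time (a new reading comes with each control period).
- cams.camera(name): name is "scene" or "top" or "wrist"; returns a dict with "frame" (400x640x3 uint8, blue, green, red), "depth" (400x640 float32, m along the optical axis (not along the pixel's ray), 0 where there is no reading), "camera_matrix" (3x3 intrinsics, pixels), "R" (3x3) and "t" (3): a world point X has camera coordinates R X + t; the wrist camera has in their place "mount" (4x4, takes a point from camera to tool coordinates, whose origin is the TCP and whose axes are the tool frame's). Camera axes: x right, y down, z forward; pixel columns grow to the right and rows downward; lengths in m; the calibration is good to about 2 mm. A picture is of the moment at which its call begins: read the wrist's pose just before it.
- bot.job_done(): hands the job in, once; it reports no verdict.
Trained networks look in the newest picture that a camera, given by its name, has taken for a name from the list of things; names that differ only in an ending like _2 or _b are one class to them, and where a whole thing is asked for, a point or a joint stands for the part that bears it (a point fixed in the world has none). Each returns a list of dicts, best first, with "confidence" (0 to 1); they miss things now and then, are a little off and sometimes report something else, mostly with a low value. They report only what shows in the picture. A call takes as long as a camera call. They do not tell look-alikes from the thing itself.
- cams.spot_in(name, camera): "rect" ([left, top, right, bottom] in pixels, round what is visible of it).
The state is a dict: "time": time; "q": joint angles; "qd": joint speeds; "joint_efforts": joint torques, N m; "ee_pos": TCP position; "tcp_rot": TCP orientation; "wrist_force": force on the tool from outside, world axes, zero at the start; "torque": the same for the moment, N m; "opening": finger opening in m.
Only numpy, scipy, OpenCV 4.12 (cv2) and the standard library are available. Lean on these libraries where they do the work, as an engineer would, in place of code of your own. Each camera call takes 0.05 s, during which the arm holds its last target. There are 200 camera calls.

## Task

Slide the fixture's jaw back until its lip is clear of the steel bracket's foot, and leave it open. Take the bracket out and hang it on the headed stud of the grey frame by its side-opening slot: slide the slot sideways over the stud behind its head, then lower it until the stud sits fully home in the top of the slot's notch, and let go so that it hangs there upright and still. Leave the spanner, screwdriver, bearing and tin where they lie.

Things in the scene. Friction and masses are not known exactly. Their poses are not given: they have to be found in the camera images.
- fixture: Dark steel slide-jaw fixture on a grey riser fixed on the bench, left or right. Origin on the bench under the bracket's plate; x points away from the robot (turned up to 0.25 rad), z up. Bed 100 mm wide (y), top 80 mm above the bench, from x = -175 to +40 mm. The bracket stands on it; a fixed rear jaw behind the bracket (x 4.5 to 34.5 mm) ends 110 mm above the bench.
- jaw (a joint): Sliding aluminium jaw in front (-x) of the bracket: 0 = closed, grows to 0.045 m (stop) as it slides along the fixture's -x, towards the robot; starts at 0 to 0.003. Friction about 3 N; stays where left. The jaw is 70 mm wide.
- jaw_lip (a point): Front top edge of the jaw's lip, 102 mm above the bench. At joint 0 the lip reaches about 9 mm over the toe of the bracket's foot, 1.5 mm above it, so the bracket cannot be lifted until the jaw is open by more than 9 mm. Axes as the fixture.
- jaw_tab (a point): Grip point on the jaw's pull tab, an upright bar 14 mm wide (y) and 16 mm thick (x), from the jaw's thin tail (top 87 mm above the bench) up to 130 mm above the bench. The point is on its centre line, 115 mm above the bench; the jaw's block, top at 102 mm, begins 30 mm beyond it (+x). Moves with the jaw. Axes as the fixture.
- bracket: Loose welded stainless bracket, about 0.55 kg, upright in the fixture, axes as the fixture. Origin: bottom of its upright plate, mid thickness and width. Plate 5 mm thick (x), 70 wide (y), 125 high. Foot 5 mm thick, 70 wide, along the bottom from the plate to x = -52.5 mm. A web joins plate and foot; a slot is cut in the plate.
- web (a point): Centre of the bracket's web, (-20, 0, 30) mm in its frame: an upright block 12 mm thick (y), x -2.5 to -37.5, z 5 to 55 mm, in front (-x) of the plate. The place to grip, fingers on its two sides (y), tool leaning back about 35 degrees towards the robot; an upright gripper would strike the plate.
- slot_mouth (a point): Mouth of the bracket's slot, (0, 35, 91) mm in its frame. The slot goes through the plate, opens in the +y edge, is 14 mm high (z 84 to 98) and runs level to y = -6 mm; at its inner end a notch 12 mm wide (y -6 to +6) rises to z = 108 mm.
- slot_top (a point): Point of the bracket where the stud's axis lies when fully home in the notch: (0, 0, 104) mm in the bracket's frame. Axes as the bracket.
- frame: Grey hanging frame fixed on the bench, left or right, turned up to 0.25 rad. Origin on the bench below the front faces (x = 0) of its two cross rails, mid width; x away from the robot, z up. Rails 28 mm high, centred 215 mm (carries the stud) and 135 mm (bracket leans on it) above the bench. Posts at y = +-120 mm, 335 mm high.
- stud (a point): Middle of the steel stud on the frame, (-8, 0, 215) mm in its frame. Diameter 8 mm, level along -x (to the robot), 16 mm long between rail and round head (18 mm across, 4 thick). The bracket's 5 mm plate goes in that 16 mm gap, parallel to the rails, web towards the robot. Axes as the frame.
- lamp (a point): Middle of the white lamp tube of the frame, 22 mm across, 240 long along y, above and in front of the stud at (-45, 0, 315) mm in the frame: the tool must lean back towards the robot, about 35 degrees, to pass below it.
- spanner: Loose steel open-ended spanner lying on the bench; a bystander.
- screwdriver: Loose screwdriver with a red handle lying on the bench; a bystander.
- bearing: Loose steel bearing ring, 52 mm across, 15 mm high; a bystander.
- grease_tin: Loose grey tin, 66 mm across, 75 mm high; a bystander.
Things that resemble listed ones, but are neither listed nor needed, are in the scene too. Several things have the shape of the bracket; the one meant has the colours described above.

How it is judged (in metres and radians):
On the way, in this order (a step that is already met when the one before it is completed fails the run):
1. the jaw has been slid clear of the bracket's foot (more than 14 mm open) (value of joint jaw above 0.014 m), for 0.2 s.
2. the bracket has been lifted out of the fixture (height (world z) of bracket above 0.115 m), for 0.2 s.
At the end, for the whole second after the job is handed in: Jaw still open by more than 14 mm; bracket hangs at rest, carried by the frame, stud fully home in the notch (slot_top within 5 mm in height, 6 mm sideways, 10 mm along the stud of site stud), upright within 0.2 rad, square to the stud within 0.25 rad (value of joint jaw above 0.014 m and x of slot_top in the frame of stud between -0.01 and 0.01 m and y of slot_top in the frame of stud between -0.006 and 0.006 m and z of slot_top in the frame of stud between -0.005 and 0.005 m and angle between bracket's own z axis and vertical below 0.2 rad and angle between the x axis of bracket and the x axis of frame, either way round below 0.25 rad and contact force between bracket and frame above 1 N and linear speed of bracket below 0.03 m/s and angular speed of bracket below 0.3 rad/s); the robot touches nothing.
It fails at once if the steel open-ended spanner is moved by more than 30 mm (distance of spanner from where it was at the start of the episode above 0.03 m).
It fails at once if the screwdriver with a red handle is moved by more than 30 mm (distance of screwdriver from where it was at the start of the episode above 0.03 m).
It fails at once if the steel bearing ring is moved by more than 30 mm (distance of bearing from where it was at the start of the episode above 0.03 m).
It fails at once if the grey tin is moved by more than 30 mm (distance of grease_tin from where it was at the start of the episode above 0.03 m).
It also fails if it takes over 59 s, if anything falls off the work surface, if the arm or the gripper's body presses on something with over 40 N, if the wrist force passes 120 N, or if a joint passes its speed limit or range.

## Working session

There is one attempt and no reset: what is moved stays moved. The work goes in short steps, Python scripts to look and compute and a tool call to move; the robot and the scene stay as the last step left them, time stands still between calls to the robot, and variables do not carry over. Pictures are saved under pics/ and viewed, about 8 in all and at most 12, crops included, and the job is handed in when it is done.

Besides the shell and the picture viewer there is one more tool, called after "Emit:" in YAML: its name, and indented under it one key for each argument. apply_moves: Moves the arm, as the interface text tells. Its arguments: {"type":"object","properties":{"commands":{"type":"array"},"newtons":{"type":"number"}},"required":["commands"]}

```bash
ls; mkdir -p pics; python3 - <<'E'
from workcell import bot,cams
import cv2,numpy as np,pickle
o=bot.get_obs();print({k:np.round(v,3).tolist() for k,v in o.items()})
d={}
for n in ['scene','top']:
    d[n]=cams.camera(n); cv2.imwrite(f'pics/{n}0.png',d[n]['frame'])
    for t in ['fixture','jaw','bracket','frame','stud','lamp','jaw_tab','web','spanner','screwdriver','bearing','grease_tin']:
        r=cams.spot_in(t,n); print(n,t,[(np.round(x['rect']).tolist(),round(x['confidence'],2)) for x in r[:4]])
    print(d[n]['camera_matrix'].tolist(),d[n]['R'].round(3).tolist(),d[n]['t'].round(3).tolist())
pickle.dump(d,open('d0.pkl','wb'))
print(bot.get_obs()['time'])
cv2.imwrite('pics/a.png',cv2.resize(np.vstack([d['scene']['frame'],d['top']['frame']]),(480,600))) 
E
```

```text
pics
{'time': 0.0, 'q': [-65.09, 5.012, 10.034, 95.102, -0.001, 89.999], 'qd': [-0.037, -0.11, 0.033, -0.025, -0.042, 0.085], 'joint_efforts': [-0.0, -52.038, 46.481, 0.016, -0.0, -0.0], 'ee_pos': [0.232, -0.499, 0.204], 'tcp_rot': [-89.619, 89.92, 115.292], 'wrist_force': [0.903, 0.315, 0.057], 'torque': [-0.084, -0.045, -0.03], 'opening': 0.085}
scene fixture [([254.0, 221.0, 285.0, 252.0], 0.7), ([251.0, 209.0, 293.0, 286.0], 0.58)]
scene jaw [([265.0, 214.0, 280.0, 232.0], 0.64), ([327.0, 126.0, 435.0, 272.0], 0.37)]
scene bracket [([256.0, 222.0, 287.0, 250.0], 0.79), ([254.0, 180.0, 272.0, 213.0], 0.75), ([203.0, 232.0, 236.0, 280.0], 0.69)]
scene frame [([325.0, 126.0, 428.0, 270.0], 0.67)]
scene stud [([326.0, 125.0, 434.0, 271.0], 0.95)]
scene lamp [([325.0, 126.0, 433.0, 270.0], 0.8), ([142.0, 238.0, 204.0, 252.0], 0.64)]
scene jaw_tab [([265.0, 216.0, 274.0, 232.0], 0.56)]
scene web [([201.0, 233.0, 234.0, 279.0], 0.88), ([252.0, 170.0, 272.0, 216.0], 0.87), ([258.0, 223.0, 284.0, 252.0], 0.63)]
scene spanner []
scene screwdriver [([432.0, 218.0, 443.0, 249.0], 0.58)]
scen
[... 763 characters left out ...]
 361.0, 225.0], 0.19)]
top lamp [([200.0, 184.0, 296.0, 223.0], 0.94)]
top jaw_tab [([342.0, 201.0, 360.0, 224.0], 0.78), ([328.0, 178.0, 372.0, 248.0], 0.54)]
top web [([339.0, 186.0, 372.0, 209.0], 0.73), ([331.0, 263.0, 350.0, 288.0], 0.66), ([379.0, 206.0, 404.0, 230.0], 0.58)]
top spanner [([399.0, 243.0, 449.0, 263.0], 0.86)]
top screwdriver [([180.0, 178.0, 211.0, 222.0], 0.61)]
top bearing [([416.0, 186.0, 432.0, 206.0], 0.64)]
top grease_tin [([283.0, 131.0, 306.0, 152.0], 0.92)]
[[517.0166123634191, 0.0, 312.2699560566725], [0.0, 517.0166123634191, 206.22520982803678], [0.0, 0.0, 1.0]] [[-0.006, -1.0, 0.016], [-0.999, 0.005, -0.05], [0.05, -0.016, -0.999]] [0.003, 0.578, 1.725]
1.3
```

View images.

```bash
python3 - <<'E'
import cv2,pickle,numpy as np
d=pickle.load(open('d0.pkl','rb'))
s=d['scene']['frame'][110:330,130:470]; t=d['top']['frame'][120:300,170:470]
a=cv2.resize(s,(640,414),interpolation=cv2.INTER_CUBIC)
cv2.imwrite('pics/s1.png',cv2.resize(s,(800,518),interpolation=cv2.INTER_CUBIC))
cv2.imwrite('pics/t1.png',cv2.resize(t,(800,480),interpolation=cv2.INTER_CUBIC))
E
```

```text
(no output)
```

View pics/s1.png

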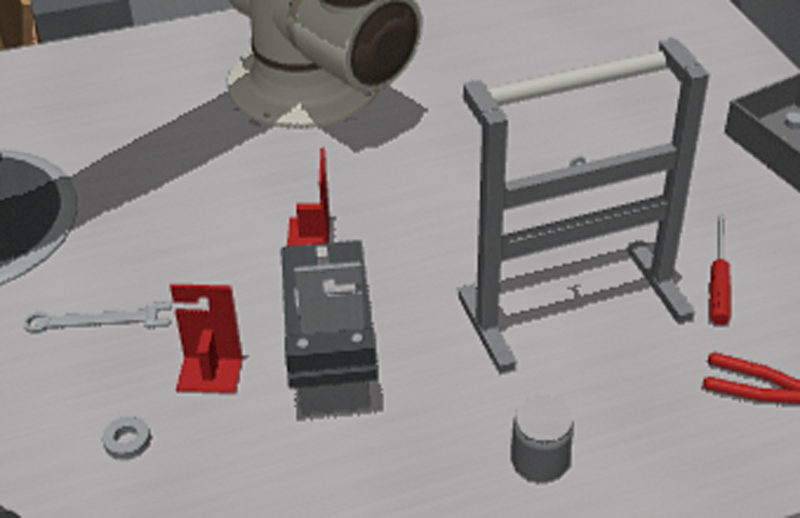

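View pics/t1.png

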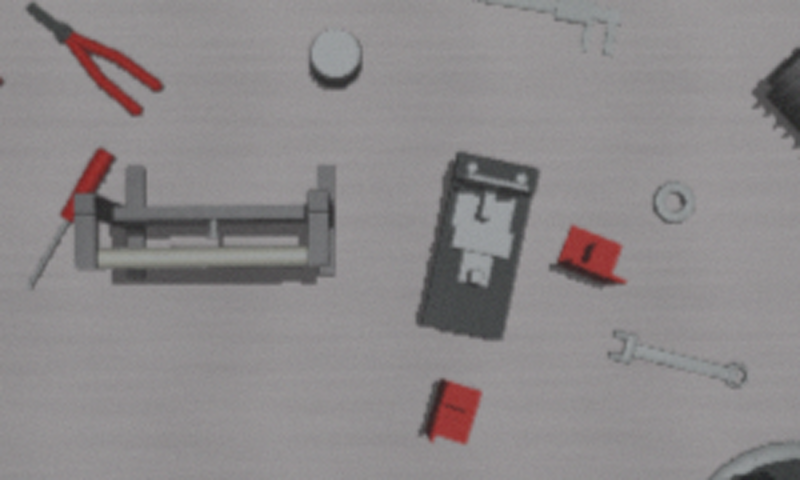

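```bash
cat > h.py <<'E'
import numpy as np,cv2,pickle
from scipy.spatial.transform import Rotation as Ro
def rot(o): return Ro.from_euler('xyz',o['tcp_rot'],degrees=True).as_matrix()
def cloud(c,T=None):
    K=c['camera_matrix'];v,u=np.mgrid[0:400,0:640];z=c['depth']
    P=np.stack([(u-K[0,2])/K[0,0]*z,(v-K[1,2])/K[1,1]*z,z],-1)
    if T is None: P=(P-c['t'])@c['R']
    else: P=P@T[:3,:3].T+T[:3,3]
    P[z<=0]=np.nan
    return P
def tomove(o,dw): return (rot(o).T@np.asarray(dw)).round(4)
E
python3 - <<'E'
from h import *
d=pickle.load(open('d0.pkl','rb'))
def sel(P,m):
    return P[m]
for n in d:
    P=cloud(d[n]);x,y,z=P[...,0],P[...,1],P[...,2]
    for nm,lo,hi,x0,x1,y0,y1 in [('bed',.072,.09,.4,.75,-.3,0),('rearjaw',.104,.116,.4,.75,-.3,0),('jawtop',.096,.106,.4,.75,-.3,0),('plate/tab',.118,.3,.4,.75,-.3,0),('tab',.122,.14,.4,.75,-.3,0),('posttop',.325,.345,.4,.8,0,.5),('lamp',.29,.33,.4,.8,0.05,.45),('rail1top',.222,.236,.4,.8,0,.5),('rail2',.143,.155,.4,.8,0,.5)]:
        m=(z>lo)&(z<hi)&(x>x0)&(x<x1)&(y>y0)&(y<y1)
        q=P[m]
        if len(q)<4: print(n,nm,len(q));continue
        r=cv2.minAreaRect((q[:,:2]*1000).astype(np.float32))
        print(n,nm,len(q),np.round(r[0],1),np.round(r[1],1),round(r[2],1),'z',np.median(q[:,2]).round(4))
E
```

```text
scene bed 892 [ 544.1 -181.6] [225.3 225.5] 77.8 z 0.0807
scene rearjaw 520 [ 590.6 -190.2] [209.7 142.7] 86.0 z 0.1104
scene jawtop 194 [ 591.  -191.4] [221.4 117. ] 78.1 z 0.1017
scene plate/tab 781 [ 572.7 -193. ] [194.7 127.1] 89.7 z 0.1541
scene tab 227 [ 571.6 -193.3] [194.  124.9] 89.7 z 0.1286
scene posttop 584 [567.3 188. ] [ 82.7 263.5] 0.6 z 0.3329
scene lamp 971 [567.5 186.9] [ 81.3 262.6] 0.8 z 0.3203
scene rail1top 515 [584.  187.8] [ 47.5 262.1] 0.5 z 0.2287
scene rail2 459 [593.4 187.5] [ 29.6 261. ] 0.9 z 0.1487
top bed 1332 [ 542.7 -180.2] [223.  214.7] 77.7 z 0.0806
top rearjaw 281 [ 586.4 -187.8] [205.9 143.6] 86.6 z 0.1093
top jawtop 216 [ 586.3 -186.6] [198.  153.6] 89.7 z 0.1012
top plate/tab 218 [ 578.9 -190.8] [195.3 139.6] 89.7 z 0.1359
top tab 108 [ 567.6 -193.7] [189.3 117. ] 89.7 z 0.1295
top posttop 639 [564.3 188.2] [ 77.  261.9] 0.6 z 0.3322
top lamp 705 [563.3 188.3] [ 76.4 261.8] 0.6 z 0.3231
top rail1top 373 [579.4 190.8] [214.9  32.8] 89.7 z 0.228
top rail2 63 [583.4 191.4] [210.2   3.6] 90.0 z 0.1486
```

```bash
python3 - <<'E'
from h import *
from workcell import bot
o=bot.get_obs();print(rot(o).round(3).tolist(), tomove(o,[.42,-.907,0]))
d=pickle.load(open('d0.pkl','rb'))
th=np.radians(-12.2);c,s=np.cos(th),np.sin(th)
for n in d:
    P=cloud(d[n]);z=P[...,2]
    # fixture coords about approx (0.6,-0.13)
    X=P[...,0]-.6;Y=P[...,1]+.13
    u=c*X+s*Y;v=-s*X+c*Y
    pr=lambda nm,m:print(n,nm,m.sum(),'u',np.nanpercentile(u[m],[1,50,99]).round(4),'v',np.nanpercentile(v[m],[1,50,99]).round(4)) if m.sum()>3 else print(n,nm,0)
    B=(abs(v)<.075)&(u>-.22)&(u<.1)
    pr('bed',B&(z>.074)&(z<.086)); pr('rear',B&(z>.106)&(z<.114)&(u>-.02))
    pr('tab',B&(z>.12)&(z<.14)&(u<-.06)); pr('plate',B&(z>.135)); pr('jaw',B&(z>.098)&(z<.105)&(u<-.02))
    m=B&(z>.074)&(z<.086); r=cv2.minAreaRect((P[m][:,:2]*1000).astype(np.float32));print(r)
    x,y=P[...,0],P[...,1]
    F=(abs(y-.188)<.1)&(x>.45)&(x<.7)
    for nm,m in [('rail1top',F&(z>.225)&(z<.232)),('rail2top',F&(z>.146)&(z<.152)),('lamp',F&(z>.3)&(z<.34)),('stud',F&(z>.205)&(z<.228)&(x<.585)),('postL',(abs(y-.308)<.03)&(z>.328)&(z<.345)&(x>.4)),('postR',(abs(y-.068)<.03)&(z>.328)&(z<.345)&(x>.4))]:
        if m.sum()>3: print(n,nm,m.sum(),'x',np.percentile(x[m],[1,50,99]).round(4),'y',np.percentile(y[m],[1,50,99]).round(4),'slope',np.polyfit(y[m],x[m],1).round(4))
E
```

```text
[[0.0, 0.421, -0.907], [0.0, -0.907, -0.421], [-1.0, -0.0, -0.0]] [-0.      0.9995  0.0011]
scene bed 714 u [-0.1546 -0.0755  0.065 ] v [-0.0489 -0.0126  0.05  ]
scene rear 372 u [0.022  0.0429 0.0611] v [-0.0483  0.0005  0.049 ]
scene tab 38 u [-0.2178 -0.0795 -0.0715] v [-0.0064  0.0013  0.0073]
scene plate 528 u [0.0185 0.0251 0.0298] v [-0.0296  0.0021  0.0389]
scene jaw 32 u [-0.2169 -0.0497 -0.0245] v [-0.0333  0.013   0.033 ]
((526.9253540039062, -113.78369140625), (99.95610046386719, 287.6692199707031), 77.79631805419922)
scene rail1top 324 x [0.5807 0.5914 0.6003] y [0.0912 0.1859 0.2864] slope [-0.0049  0.5918]
scene rail2top 285 x [0.5795 0.5906 0.6008] y [0.0904 0.1841 0.2853] slope [-0.0098  0.5925]
scene lamp 589 x [0.5301 0.5442 0.5509] y [0.0896 0.1849 0.2856] slope [-0.0089  0.5448]
scene stud 44 x [0.5596 0.5801 0.5846] y [0.1    0.189  0.2783] slope [-0.0159  0.5771]
scene postL 184 x [0.5262 0.5705 0.6045] y [0.2949 0.3051 0.3194] slope [0.339  0.4642]
scene postR 200 x [0.5284 0.5725 0.6083] y [0.0566 0.066  0.0791] slope [0.1327 0.562 ]
top bed 1100 u [-0.1512 -
[... 240 characters left out ...]
.0389]
top jaw 123 u [-0.0748 -0.039  -0.0247] v [-0.0344 -0.0009  0.0342]
((555.6689453125, -120.48440551757812), (100.67948150634766, 214.68203735351562), 77.7314224243164)
top rail1top 260 x [0.5808 0.5892 0.5955] y [0.091  0.1909 0.2861] slope [-0.0134  0.591 ]
top rail2top 33 x [0.5816 0.5822 0.5849] y [0.0905 0.1825 0.2776] slope [-0.0026  0.5829]
top lamp 577 x [0.5255 0.5361 0.5474] y [0.0885 0.1879 0.2863] slope [-0.0135  0.5384]
top stud 97 x [0.563  0.5813 0.5841] y [0.1041 0.1902 0.2754] slope [0.0078 0.5781]
top postL 228 x [0.5256 0.5626 0.5999] y [0.2965 0.3071 0.3183] slope [0.0481 0.548 ]
top postR 224 x [0.5272 0.5629 0.6017] y [0.0576 0.0686 0.0938] slope [-0.1991  0.5771]
```

Emit:
apply_moves:
  commands:
    - [-0.05,0,0,0,1]
    - [-0.1,0,0,0,1]
    - [-0.15,0,0,0,1]
    - [-0.15,0,0,0,1]

```text
time: 1.7
ee_pos: [0.2321, -0.4998, 0.3633]
tcp_rot: [90.0, 89.3, -65.1]
wrist_force: [0.5, -0.3, 0.6]
opening: 0.0854
```

Emit:
apply_moves:
  commands:
    - [0,0.05,0,0,1]
    - [0,0.1,0,0,1]
    - [0,0.15,0,0,1]
    - [0,0.2,0,0,1]
    - [0,0.25,0,0,1]
    - [0,0.3,0,0,1]
    - [0,0.35,0,0,1]
    - [0,0.35,0,0,1]

```text
time: 2.5
ee_pos: [0.3072, -0.6616, 0.3124]
tcp_rot: [90.0, 87.1, -65.1]
wrist_force: [0.1, -0.3, -0.4]
opening: 0.0855
```

```bash
python3 - <<'E'
from h import *
from workcell import bot
o=bot.get_obs();print(o['time'],rot(o).round(3).tolist(),o['q'],o['ee_pos'])
E
```

```text
2.5 [[0.021, 0.421, -0.907], [-0.045, -0.906, -0.421], [-0.999, 0.05, -0.0]] [-6.50892260e+01  4.08389218e+01  7.06748040e+01  1.16985259e+02
  5.52649391e-04  8.99994246e+01] [ 0.30724783 -0.66157589  0.31241767]
```

Emit:
apply_moves:
  commands:
    - [-0.05,0,0,0,1]
    - [-0.1,0,0,0,1]
    - [-0.15,0,0,0,1]
    - [-0.2,0,0,0,1]
    - [-0.25,0,0,0,1]
    - [-0.3,0,0,0,1]
    - [-0.35,0,0,0,1]
    - [-0.4,0,0,0,1]

```text
time: 3.3
ee_pos: [0.257, -0.5533, 0.4429]
tcp_rot: [90.0, 85.0, -65.1]
wrist_force: [0.6, -0.1, -0.4]
opening: 0.0857
```

```bash
python3 - <<'E'
from h import *
from workcell import bot
o=bot.get_obs();print(o['time'],rot(o).round(3).tolist(),o['q'].round(2),o['ee_pos'])
E
```

```text
3.3 [[0.036, 0.42, -0.907], [-0.078, -0.904, -0.421], [-0.996, 0.086, -0.0]] [-65.09  29.29  70.69 126.45   0.    90.  ] [ 0.2570001  -0.55333919  0.44286123]
```

Emit:
apply_moves:
  commands:
    - [-0.05,0.0,0,0,1]

```text
time: 3.4
ee_pos: [0.2483, -0.5346, 0.4649]
tcp_rot: [90.0, 84.0, -65.1]
wrist_force: [0.2, -0.2, 0.1]
opening: 0.0851
```

Emit:
apply_moves:
  commands:
    - [-0.5,0.0,0,0,1]

```text
time: 3.5
ee_pos: [0.2384, -0.5134, 0.4896]
tcp_rot: [90.0, 82.7, -65.1]
wrist_force: [0.3, -0.8, 0.6]
opening: 0.0856
```

Emit:
apply_moves:
  commands:
    - [-0.5,0.5,0,0,1]

```text
time: 3.6
ee_pos: [0.2414, -0.5197, 0.498]
tcp_rot: [90.0, 80.6, -65.1]
wrist_force: [-0.6, 0.3, 0.2]
opening: 0.0854
```

```bash
python3 - <<'E'
from h import *
from workcell import bot
o=bot.get_obs();print(o['time'],rot(o).round(3).tolist(),o['q'].round(2),o['ee_pos'])
E
```

```text
3.6 [[0.069, 0.416, -0.907], [-0.148, -0.895, -0.421], [-0.987, 0.163, -0.0]] [-65.09  23.9   70.76 127.46   0.    90.  ] [ 0.2413907  -0.51969442  0.49802343]
```

Emit:
apply_moves:
  commands:
    - [-0.005,-0.03,-0.04,0,1]
    - [-0.01,-0.06,-0.09,0,1]
    - [-0.015,-0.09,-0.13,0,1]
    - [-0.02,-0.12,-0.18,0,1]
    - [-0.025,-0.15,-0.22,0,1]
    - [-0.03,-0.18,-0.27,0,1]
    - [-0.035,-0.21,-0.31,0,1]
    - [-0.04,-0.24,-0.36,0,1]
    - [-0.045,-0.27,-0.4,0,1]
    - [-0.05,-0.3,-0.45,0,1]
    - [-0.055,-0.33,-0.49,0,1]
    - [-0.058,-0.35,-0.517,0,1]

```text
time: 4.8
ee_pos: [0.5434, -0.0055, 0.4853]
tcp_rot: [94.0, 80.3, -61.1]
wrist_force: [0.8, -0.9, 0.0]
opening: 0.0859
```

```bash
cat > st.py <<'E'
from h import *
from workcell import bot
o=bot.get_obs();R=rot(o)
print('t',round(o['time'],2),'q',o['q'].round(1),'p',o['ee_pos'].round(4),'F',o['wrist_force'].round(1),'op',round(o['opening'],4))
print('x',R[:,0].round(4),'y',R[:,1].round(4),'z',R[:,2].round(4),'lean',np.degrees(np.arccos(-R[2,0])).round(2),'az',np.degrees(np.arctan2(R[1,0],R[0,0])).round(2),'y az',np.degrees(np.arctan2(R[1,1],R[0,1])).round(2))
E
python3 st.py
```

```text
t 4.8 q [  4.5  23.1  67.5 130.4  -8.8 159.2] p [ 0.5434 -0.0055  0.4853] F [ 0.8 -0.9  0. ] op 0.0859
x [ 0.0817 -0.1478 -0.9856] y [ 0.4153 -0.8939  0.1685] z [-0.906  -0.4232 -0.0117] lean 9.73 az -61.06 y az -65.08
```

Emit:
apply_moves:
  commands:
    - [0,0,0,-0.15,1]
    - [0,0,0,-0.3,1]
    - [0,0,0,-0.45,1]
    - [0,0,0,-0.6,1]
    - [0,0,0,-0.75,1]
    - [0,0,0,-0.9,1]
    - [0,0,0,-1.05,1]
    - [0,0,0,-1.2,1]
    - [0,0,0,-1.35,1]
    - [0,0,0,-1.5,1]
    - [0,0,0,-1.65,1]
    - [0,0,0,-1.8,1]

```text
time: 6.0
ee_pos: [0.5437, -0.0055, 0.4849]
tcp_rot: [-9.6, 80.3, -61.2]
wrist_force: [0.4, -0.3, 0.4]
opening: 0.0852
```

Emit:
apply_moves:
  commands:
    - [0,0,0,-0.15,1]
    - [0,0,0,-0.3,1]
    - [0,0,0,-0.45,1]
    - [0,0,0,-0.6,1]
    - [0,0,0,-0.7,1]

```text
time: 6.5
ee_pos: [0.5439, -0.0055, 0.4846]
tcp_rot: [-50.2, 80.3, -61.3]
wrist_force: [-1.0, -0.1, -0.4]
opening: 0.0855
```

```bash
python3 st.py
```

```text
t 6.5 q [  4.5  23.1  67.5 130.4  -8.8  15.3] p [ 0.5439 -0.0055  0.4846] F [-1.  -0.1 -0.4] op 0.0855
x [ 0.081  -0.1479 -0.9857] y [ 0.1978  0.9716 -0.1295] z [ 0.9769 -0.1845  0.108 ] lean 9.71 az -61.28 y az 78.49
```

Emit:
apply_moves:
  commands:
    - [-0.5,0,0.5,0,1]

```text
time: 6.6
ee_pos: [0.555, -0.0091, 0.4911]
tcp_rot: [-43.5, 79.4, -54.2]
wrist_force: [0.2, -0.2, 0.3]
opening: 0.0856
```

Emit:
apply_moves:
  commands:
    - [-0.5,0,0.5,0,1]

```text
time: 6.7
ee_pos: [0.5524, -0.0113, 0.4964]
tcp_rot: [-41.9, 78.9, -52.6]
wrist_force: [0.3, -0.7, -0.9]
opening: 0.0856
```

Emit:
apply_moves:
  commands:
    - [-0.5,0,0.5,0,1]

```text
time: 6.8
ee_pos: [0.5475, -0.0129, 0.5045]
tcp_rot: [-39.6, 78.2, -50.2]
wrist_force: [-0.2, -0.1, 0.6]
opening: 0.0854
```

Emit:
apply_moves:
  commands:
    - [-0.5,0,0.5,0,1]

```text
time: 6.9
ee_pos: [0.5429, -0.0141, 0.5121]
tcp_rot: [-37.5, 77.5, -48.2]
wrist_force: [-0.4, -0.6, 0.4]
opening: 0.0853
```

Emit:
apply_moves:
  commands:
    - [-0.5,0,0.5,0,1]

```text
time: 7.0
ee_pos: [0.5383, -0.015, 0.5197]
tcp_rot: [-35.7, 76.7, -46.4]
wrist_force: [0.6, 0.5, -0.2]
opening: 0.0858
```

Emit:
apply_moves:
  commands:
    - [-0.5,0,0.5,0,1]

```text
time: 7.1
ee_pos: [0.5337, -0.0156, 0.527]
tcp_rot: [-34.2, 76.0, -44.8]
wrist_force: [-0.1, -0.1, 0.4]
opening: 0.0852
```

```bash
python3 st.py
```

```text
t 7.1 q [  4.5  21.   70.7 130.5 -10.6  14.2] p [ 0.5337 -0.0156  0.527 ] F [-0.1 -0.1  0.4] op 0.0852
x [ 0.1718 -0.1709 -0.9702] y [ 0.1962  0.971  -0.1363] z [ 0.9654 -0.167   0.2004] lean 14.02 az -44.85 y az 78.58
```

Emit:
apply_moves:
  commands:
    - [-0.45,-0.11,-0.18,0,1]

```text
time: 7.2
ee_pos: [0.5192, -0.0202, 0.5465]
tcp_rot: [-28.6, 74.6, -39.0]
wrist_force: [0.6, 0.3, -0.1]
opening: 0.0854
```

Emit:
apply_moves:
  commands:
    - [-0.45,-0.11,-0.18,0,1]

```text
time: 7.3
ee_pos: [0.5007, -0.0266, 0.5696]
tcp_rot: [-23.2, 72.7, -33.3]
wrist_force: [-0.5, -0.3, 0.9]
opening: 0.0853
```

Emit:
apply_moves:
  commands:
    - [-0.48,-0.07,0,0,1]

```text
time: 7.4
ee_pos: [0.4841, -0.03, 0.5891]
tcp_rot: [-19.8, 70.8, -29.7]
wrist_force: [-0.1, 0.1, -0.5]
opening: 0.0854
```

Emit:
apply_moves:
  commands:
    - [-0.48,-0.07,0,0,1]

```text
time: 7.5
ee_pos: [0.4672, -0.0331, 0.6072]
tcp_rot: [-17.0, 69.0, -26.8]
wrist_force: [-0.6, 0.2, 0.2]
opening: 0.0853
```

```bash
python3 st.py
```

```text
t 7.5 q [  2.7  11.8  70.7 130.5 -10.2  10.8] p [ 0.4672 -0.0331  0.6072] F [-0.6  0.2  0.2] op 0.0853
x [ 0.3202 -0.1618 -0.9334] y [ 0.1872  0.9767 -0.1051] z [ 0.9287 -0.1411  0.343 ] lean 21.02 az -26.81 y az 79.15
```

Emit:
apply_moves:
  commands:
    - [-0.43,-0.1,-0.17,0,1]

```text
time: 7.6
ee_pos: [0.4468, -0.0395, 0.6265]
tcp_rot: [-14.4, 67.0, -23.9]
wrist_force: [0.2, -1.0, 0.2]
opening: 0.0855
```

Emit:
apply_moves:
  commands:
    - [-0.43,-0.1,-0.17,0,1]

```text
time: 7.7
ee_pos: [0.4246, -0.047, 0.6455]
tcp_rot: [-12.2, 64.9, -21.5]
wrist_force: [-0.0, -0.7, 1.3]
opening: 0.0852
```

Emit:
apply_moves:
  commands:
    - [-0.43,-0.08,-0.1,0,1]

```text
time: 7.8
ee_pos: [0.4023, -0.0529, 0.6629]
tcp_rot: [-10.6, 62.7, -19.8]
wrist_force: [-0.3, -0.8, 0.3]
opening: 0.0853
```

Emit:
apply_moves:
  commands:
    - [-0.43,-0.08,-0.1,0,1]

```text
time: 7.9
ee_pos: [0.3792, -0.059, 0.6792]
tcp_rot: [-9.4, 60.6, -18.4]
wrist_force: [0.1, 0.5, 0.1]
opening: 0.0853
```

Emit:
apply_moves:
  commands:
    - [-0.43,-0.08,-0.1,0,1]

```text
time: 8.0
ee_pos: [0.355, -0.0652, 0.6945]
tcp_rot: [-8.5, 58.4, -17.3]
wrist_force: [-0.1, -0.2, 1.1]
opening: 0.0855
```

```bash
python3 st.py
```

```text
t 8.0 q [ -4.8  -0.7  70.7 130.5  -6.5   2.2] p [ 0.355  -0.0652  0.6945] F [-0.1 -0.2  1.1] op 0.0855
x [ 0.4997 -0.1558 -0.8521] y [ 0.1743  0.9817 -0.0772] z [ 0.8485 -0.1099  0.5177] lean 31.56 az -17.31 y az 79.93
```

Emit:
apply_moves:
  commands:
    - [-0.015,0.04,-0.018,0,1]
    - [-0.03,0.08,-0.036,0,1]
    - [-0.045,0.12,-0.054,0,1]
    - [-0.06,0.16,-0.072,0,1]
    - [-0.075,0.2,-0.09,0,1]
    - [-0.09,0.24,-0.108,0,1]
    - [-0.105,0.28,-0.126,0,1]
    - [-0.116,0.317,-0.144,0,1]

```text
time: 8.8
ee_pos: [0.3124, 0.1747, 0.6141]
tcp_rot: [-5.0, 57.7, -13.2]
wrist_force: [1.7, 0.2, 0.4]
opening: 0.0855
```

```bash
python3 st.py
```

```text
t 8.8 q [ 54.7  -6.8  47.  130.5 -29.7  59.4] p [0.3124 0.1747 0.6141] F [1.7 0.2 0.4] op 0.0855
x [ 0.5208 -0.122  -0.8449] y [ 0.1559  0.9867 -0.0464] z [ 0.8393 -0.1075  0.5329] lean 32.34 az -13.18 y az 81.02
```

Emit:
apply_moves:
  commands:
    - [0.03,-0.02,-0.005,0.02,1]
    - [0.075,-0.038,-0.01,0.04,1]
    - [0.115,-0.057,-0.015,0.06,1]
    - [0.155,-0.076,-0.02,0.087,1]
    - [0.195,-0.095,-0.025,0.087,1]
    - [0.23,-0.115,-0.03,0.087,1]
    - [0.27,-0.135,-0.035,0.087,1]
    - [0.31,-0.155,-0.04,0.087,1]
    - [0.35,-0.175,-0.045,0.087,1]
    - [0.39,-0.195,-0.05,0.087,1]
    - [0.43,-0.212,-0.055,0.087,1]
    - [0.462,-0.228,-0.0585,0.087,1]

```text
time: 10.0
ee_pos: [0.468, -0.1015, 0.2014]
tcp_rot: [0.0, 57.6, -13.2]
wrist_force: [0.9, 1.0, 0.9]
opening: 0.0856
```

```bash
python3 st.py; cat > look.py <<'E'
from h import *
from workcell import bot,cams
import sys
o=bot.get_obs();c=cams.camera('wrist');R=rot(o)
T=np.eye(4);T[:3,:3]=R;T[:3,3]=o['ee_pos'];T=T@c['mount']
c['T']=T;c['o']=o;pickle.dump(c,open(sys.argv[1]+'.pkl','wb'))
cv2.imwrite('pics/'+sys.argv[1]+'.png',c['frame']);print(np.asarray(c['mount']).round(3).tolist())
E
python3 look.py w1
```

```text
t 10.0 q [-11.7 -40.7 -32.7  65.6  -0.8   1.3] p [ 0.468  -0.1015  0.2014] F [0.9 1.  0.9] op 0.0856
x [ 0.5211 -0.1225 -0.8446] y [2.291e-01 9.734e-01 1.000e-04] z [ 0.8221 -0.1936  0.5354] lean 32.37 az -13.23 y az 76.75
[[-0.001, -0.296, 0.955, -0.17], [1.0, 0.0, 0.001, -0.0], [-0.0, 0.955, 0.296, -0.077], [0.0, 0.0, 0.0, 1.0]]
```

View pics/w1.png

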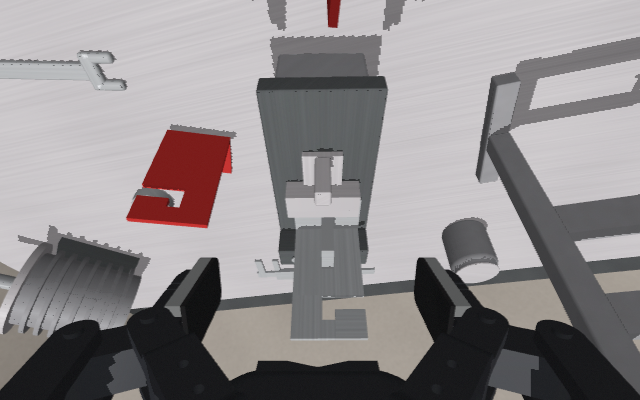

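```bash
cat > fx.py <<'E'
from h import *
import sys
c=pickle.load(open(sys.argv[1]+'.pkl','rb'));P=cloud(c,c['T']);z=P[...,2]
th=np.radians(-12.25);cs,s=np.cos(th),np.sin(th);X=P[...,0]-.6217;Y=P[...,1]+.1348
u=cs*X+s*Y;v=-s*X+cs*Y
B=(abs(v)<.06)&(u>-.2)&(u<.06)
B[225:,:]&=True
def pr(nm,m):
    if m.sum()<4: print(nm,m.sum());return
    print(nm,m.sum(),'u',np.percentile(u[m],[2,50,98]).round(4),'v',np.percentile(v[m],[2,50,98]).round(4),'z',np.percentile(z[m],[2,50,98]).round(4),'dv/du',np.polyfit(u[m],v[m],1)[0].round(3),'du/dv',np.polyfit(v[m],u[m],1)[0].round(3))
pr('tab',B&(z>.110)&(z<.14)&(u<-.07)&(abs(v)<.02))
pr('tabtop',B&(z>.126)&(z<.134)&(u<-.07)&(abs(v)<.02))
pr('jawtop',B&(z>.098)&(z<.106)&(u<-.03)&(u>-.085))
pr('bed',B&(z>.077)&(z<.084)&(u<-.06))
pr('plate',B&(z>.13)&(z<.203)&(u>-.012))
pr('platetop',B&(z>.2025)&(z<.21)&(u>-.02))
pr('web',B&(z>.088)&(z<.137)&(u>-.04)&(u<-.006)&(abs(v)<.02))
E
python3 fx.py w1
```

```text
tab 520 u [-0.1173 -0.1157 -0.103 ] v [-0.0035  0.0036  0.0102] z [0.1109 0.1267 0.1312] dv/du 0.026 du/dv 0.028
tabtop 269 u [-0.1169 -0.1121 -0.1023] v [-0.0033  0.0036  0.0101] z [0.1265 0.1303 0.1314] dv/du 0.039 du/dv 0.053
jawtop 1583 u [-0.079  -0.0645 -0.039 ] v [-0.0302  0.0048  0.0373] z [0.0985 0.1025 0.1037] dv/du 0.031 du/dv 0.008
bed 10279 u [-0.1765 -0.1415 -0.0722] v [-0.0444  0.0036  0.0513] z [0.0787 0.0806 0.0819] dv/du 0.003 du/dv 0.002
plate 4498 u [-0.0057 -0.0042 -0.0026] v [-0.0261  0.0041  0.0412] z [0.1318 0.1652 0.202 ] dv/du 0.735 du/dv 0.001
platetop 399 u [-0.0056 -0.0039  0.0007] v [-0.0257  0.0069  0.0411] z [0.2027 0.2048 0.2059] dv/du -0.696 du/dv -0.004
web 571 u [-0.0399 -0.0386 -0.0082] v [0.0023 0.0079 0.0134] z [0.0963 0.1274 0.1362] dv/du 0.003 du/dv 0.024
```

Emit:
apply_moves:
  commands:
    - [0.04,0.0044,-0.0049,0,1]
    - [0.08,0.0044,-0.0049,0,1]
    - [0.1158,0.0044,-0.0049,0,1]
    - [0.1158,0.0044,-0.0049,0,0.2]
    - [0.1158,0.0044,-0.0049,0,-0.4]
    - [0.1158,0.0044,-0.0049,0,-1]
    - [0.1158,0.0044,-0.0049,0,-1]
    - [0.1158,0.0044,-0.0049,0,-1]
    - [0.1158,0.0044,-0.0049,0,-1]
  newtons: 40

```text
time: 10.95
ee_pos: [0.525, -0.1108, 0.0972]
tcp_rot: [0.1, 57.8, -13.1]
wrist_force: [-2.2, 6.1, 4.9]
opening: 0.0123
```

Emit:
apply_moves:
  commands:
    - [-0.003,0,-0.005,0,-1]
    - [-0.006,0,-0.01,0,-1]
    - [-0.009,0,-0.014,0,-1]
    - [-0.012,0,-0.019,0,-1]
    - [-0.015,0,-0.024,0,-1]
    - [-0.018,0,-0.028,0,-1]
    - [-0.018,0,-0.028,0,-1]

```text
time: 11.65
ee_pos: [0.4917, -0.1033, 0.0973]
tcp_rot: [0.1, 57.9, -13.1]
wrist_force: [-4.6, -3.0, -2.3]
opening: 0.012
```

```bash
python3 st.py
```

```text
t 11.65 q [-11.2 -38.2 -43.   53.1  -1.    1.7] p [ 0.4917 -0.1033  0.0973] F [-4.6 -3.  -2.3] op 0.012
x [ 0.5181 -0.121  -0.8467] y [2.284e-01 9.736e-01 7.000e-04] z [ 0.8243 -0.1937  0.532 ] lean 32.14 az -13.14 y az 76.8
```

Emit:
apply_moves:
  commands:
    - [0,0,0,0,1]
    - [0,0,0,0,1]
    - [0,0,0,0,1]
    - [-0.05,0,0,0,1]
    - [-0.1,0,0,0,1]
    - [-0.12,0,0.02,0,1]
    - [-0.12,0,0.02,0,1]

```text
time: 12.35
ee_pos: [0.4478, -0.0928, 0.2155]
tcp_rot: [0.1, 57.4, -13.1]
wrist_force: [0.9, 0.4, -0.7]
opening: 0.0849
```

```bash
python3 st.py; python3 look.py w2; sed -i 's/u<-.07)&(abs/u<-.12)\&(abs/;s/u<-.07)&(abs/u<-.12)\&(abs/;s/(u<-.03)&(u>-.085)/(u<-.065)\&(u>-.12)/' fx.py; python3 fx.py w2
```

```text
t 12.35 q [-10.9 -43.7 -32.6  68.5  -1.2   1.9] p [ 0.4478 -0.0928  0.2155] F [ 0.9  0.4 -0.7] op 0.0849
x [ 0.525  -0.1219 -0.8423] y [0.228  0.9737 0.0012] z [ 0.82   -0.1927  0.539 ] lean 32.62 az -13.07 y az 76.82
[[-0.001, -0.296, 0.955, -0.17], [1.0, -0.0, 0.001, -0.0], [-0.0, 0.955, 0.296, -0.077], [0.0, 0.0, 0.0, 1.0]]
tab 515 u [-0.1511 -0.1498 -0.136 ] v [-0.0031  0.0035  0.0099] z [0.1107 0.1275 0.1312] dv/du -0.011 du/dv -0.014
tabtop 279 u [-0.1508 -0.1453 -0.1357] v [-0.0031  0.0034  0.0098] z [0.1264 0.1303 0.1314] dv/du -0.014 du/dv -0.022
jawtop 1646 u [-0.113  -0.0994 -0.083 ] v [-0.0302  0.0044  0.0373] z [0.0987 0.1025 0.1036] dv/du 0.03 du/dv 0.006
bed 6384 u [-0.1767 -0.1513 -0.0704] v [-0.0448  0.004   0.0518] z [0.0784 0.0806 0.0821] dv/du 0.01 du/dv 0.007
plate 3833 u [-0.0057 -0.0041 -0.0024] v [-0.026   0.0043  0.0413] z [0.1318 0.165  0.202 ] dv/du 0.613 du/dv 0.001
platetop 359 u [-0.0056 -0.0037  0.001 ] v [-0.0255  0.0078  0.0412] z [0.2026 0.2049 0.206 ] dv/du 1.098 du/dv 0.008
web 537 u [-0.0399 -0.0388 -0.0078] v [0.0025 0.0078 0.0133] z [0.0896 0.1243 0.1362] dv/du -0.041 du/dv -0.271
```

Emit:
apply_moves:
  commands:
    - [0.02,0.006,0.04,0,1]
    - [0.05,0.006,0.0728,0,1]
    - [0.09,0.006,0.0728,0,1]
    - [0.13,0.006,0.0728,0,1]
    - [0.16,0.006,0.0728,0,1]
    - [0.183,0.006,0.0728,0,1]
    - [0.183,0.006,0.0728,0,1]
  newtons: 80

```text
time: 13.1
ee_pos: [0.6018, -0.1227, 0.0905]
tcp_rot: [0.1, 58.1, -13.1]
wrist_force: [-0.5, 1.2, -1.3]
opening: 0.0856
```

```bash
python3 st.py; python3 look.py w3
```

```text
t 13.1 q [-10.9 -19.5 -32.2  45.4  -1.1   1.9] p [ 0.6018 -0.1227  0.0905] F [-0.5  1.2 -1.3] op 0.0856
x [ 0.5147 -0.1198 -0.849 ] y [2.280e-01 9.737e-01 9.000e-04] z [ 0.8265 -0.194   0.5284] lean 31.9 az -13.1 y az 76.82
[[-0.001, -0.296, 0.955, -0.17], [1.0, 0.0, 0.001, -0.0], [-0.0, 0.955, 0.296, -0.077], [0.0, 0.0, 0.0, 1.0]]
```

View pics/w3.png

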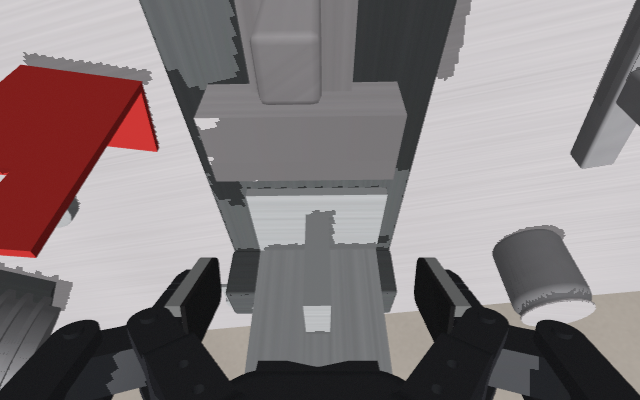

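Emit:
apply_moves:
  commands:
    - [-0.007,0,0.0087,0,1]
    - [-0.007,0,0.0087,0,0.3]
    - [-0.007,0,0.0087,0,-0.4]
    - [-0.007,0,0.0087,0,-1]
    - [-0.007,0,0.0087,0,-1]
    - [-0.007,0,0.0087,0,-1]
    - [-0.007,0,0.0087,0,-1]
    - [-0.007,0,0.0087,0,-1]
  newtons: 80

```text
time: 13.95
ee_pos: [0.6058, -0.1237, 0.1042]
tcp_rot: [0.1, 57.9, -13.1]
wrist_force: [-4.5, 0.2, 5.6]
opening: 0.009
```

```bash
python3 st.py
```

```text
t 13.95 q [-11.  -19.4 -30.7  46.6  -1.1   1.9] p [ 0.6058 -0.1237  0.1042] F [-4.5  0.2  5.6] op 0.009
x [ 0.5173 -0.1205 -0.8473] y [2.282e-01 9.736e-01 9.000e-04] z [ 0.8248 -0.1938  0.5311] lean 32.08 az -13.11 y az 76.81
```

Emit:
apply_moves:
  commands:
    - [-0.014,0,0.007,0,-1]
    - [-0.03,0,0.018,0,-1]
    - [-0.05,0,0.03,0,-1]
    - [-0.07,0,0.042,0,-1]
    - [-0.1,0,0.06,0,-1]
    - [-0.127,0,0.08,0,-1]
    - [-0.16,0,0.1,0,-1]
    - [-0.17,0,0.106,0,-1]

```text
time: 14.75
ee_pos: [0.6059, -0.1238, 0.3078]
tcp_rot: [0.1, 57.7, -13.1]
wrist_force: [0.5, -0.5, -4.6]
opening: 0.0088
```

```bash
python3 st.py; python3 look.py w4; python3 - <<'E'
from h import *
# bracket plate in tool frame from wrist depth
c=pickle.load(open('w4.pkl','rb'));T=np.asarray(c['mount']);P=cloud(c,T)
v,u=np.mgrid[0:400,0:640]
for r in (200,240,280,300,330): print(r,[P[r,k].round(4).tolist() for k in (270,290,320,350,370)])
E
```

```text
t 14.75 q [-11.  -17.6  -6.9  68.6  -1.1   1.9] p [ 0.6059 -0.1238  0.3078] F [ 0.5 -0.5 -4.6] op 0.0088
x [ 0.5199 -0.1209 -0.8456] y [0.2281 0.9736 0.0011] z [ 0.8232 -0.1934  0.5338] lean 32.26 az -13.09 y az 76.82
[[-0.001, -0.296, 0.955, -0.17], [1.0, 0.0, 0.001, -0.0], [-0.0, 0.955, 0.296, -0.077], [0.0, 0.0, 0.0, 1.0]]
200 [[0.0094, -0.0269, -0.0203], [0.0091, -0.0155, -0.0204], [-0.0027, 0.0013, -0.0241], [0.0084, 0.0183, -0.0206], [0.009, 0.0297, -0.0204]]
240 [[0.0149, -0.0287, 0.0068], [0.0143, -0.0166, 0.0065], [-0.0232, 0.0012, -0.0104], [0.0146, 0.0197, 0.0067], [0.014, 0.0317, 0.0064]]
280 [[-0.0064, -0.0265, 0.0215], [-0.063, -0.0101, -0.0125], [-0.0338, 0.0011, 0.0051], [nan, nan, nan], [-0.0084, 0.0289, 0.0203]]
300 [[-0.0759, -0.0157, -0.0128], [-0.0761, -0.0091, -0.0129], [-0.0217, 0.0013, 0.024], [-0.0769, 0.0104, -0.0135], [-0.0774, 0.0168, -0.0138]]
330 [[-0.0977, -0.0125, -0.0186], [-0.0974, -0.0073, -0.0183], [-0.0301, 0.0012, 0.0357], [-0.0971, 0.0084, -0.0181], [-0.0966, 0.0137, -0.0177]]
```

View pics/w4.png

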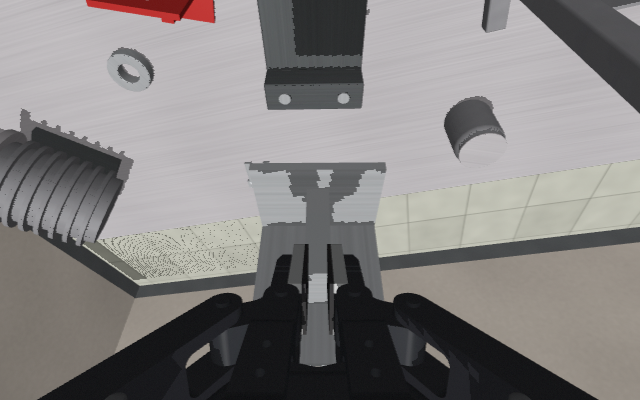

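```bash
cat > bp.py <<'E'
from h import *
import sys
def pose(n):
    c=pickle.load(open(n+'.pkl','rb'));T=np.asarray(c['mount']);P=cloud(c,T);R=rot(c['o'])
    m=np.zeros((400,640),bool);m[166:300,245:390]=1
    m&=(abs(P[...,1])>.012)&(abs(P[...,1])<.03)&(np.nan_to_num(P[...,2],nan=9)<.05)&(np.nan_to_num(P[...,0],nan=9)>-.02)&(np.nan_to_num(P[...,0],nan=9)<.04)
    Q=P[m]@R.T  # world axes, origin TCP
    ax=np.degrees(np.arctan2(R[1,1],R[0,1]))-90;a=np.radians(ax)
    f=np.array([np.cos(a),np.sin(a),0]);s=Q@f;z=Q[:,2]
    G=m*1
    zf=np.percentile(z,3)
    foot=z<zf+.008
    plate=z>zf+.012
    lo=np.median(s[foot])
    pf=np.polyfit(s[foot&(s<np.percentile(s[plate],10)-.006)],z[foot&(s<np.percentile(s[plate],10)-.006)],1)
    pp=np.polyfit(z[plate],s[plate],1)
    print('n',foot.sum(),plate.sum(),'foot slope',np.degrees(np.arctan(pf[0])).round(2),'plate ds/dz',np.degrees(np.arctan(pp[0])).round(2),'resid',np.std(s[plate]-np.polyval(pp,z[plate])).round(4))
    zc=z[plate].min();print('plate s range',np.percentile(s[plate],[2,50,98]).round(4),'foot z',np.percentile(z[foot],[5,50,95]).round(4),'plate z',np.percentile(z[plate],[1,99]).round(4))
    lat=np.array([-np.sin(a),np.cos(a),0]);pl=Q[plate];print('yaw slope',np.polyfit(pl@lat,s[plate],1)[0].round(4), 'tool fwd az',ax.round(2))
    # full edges of foot in y
    m2=np.zeros((400,640),bool);m2[166:215,230:400]=1;W=P@R.T
    m2&=(abs(W[...,2]-np.median(z[foot]))<.008)&(abs(P[...,1])<.06)
    print('foot y (tool)',np.percentile(P[m2][:,1],[.5,99.5]).round(4))
pose(sys.argv[1])
E
python3 bp.py w4
```

```text
n 4466 1366 foot slope -0.78 plate ds/dz 1.15 resid 0.0006
plate s range [0.012  0.0134 0.0148] foot z [-0.0196 -0.0185 -0.0145] plate z [-0.0074  0.024 ]
yaw slope -0.0106 tool fwd az -13.18
foot y (tool) [-0.0347  0.0347]
```

Emit:
apply_moves:
  commands:
    - [-0.042,0.013,-0.014,0,-1]
    - [-0.084,0.025,-0.027,0,-1]
    - [-0.125,0.038,-0.041,0,-1]
    - [-0.167,0.05,-0.054,0,-1]
    - [-0.209,0.063,-0.068,0,-1]
    - [-0.228,0.099,-0.096,0,-1]
    - [-0.247,0.134,-0.124,0,-1]
    - [-0.266,0.169,-0.152,0,-1]
    - [-0.286,0.205,-0.18,0,-1]
    - [-0.305,0.24,-0.208,0,-1]
    - [-0.324,0.275,-0.236,0,-1]
    - [-0.344,0.311,-0.264,0,-1]

```text
time: 16.0
ee_pos: [0.2954, 0.2461, 0.4552]
tcp_rot: [-0.0, 57.8, -13.2]
wrist_force: [2.7, 0.8, -4.8]
opening: 0.0088
```

Emit:
apply_moves:
  commands:
    - [-0.019,0.035,-0.028,0,-1]
    - [-0.038,0.07,-0.056,0,-1]
    - [-0.057,0.105,-0.084,0,-1]
    - [-0.076,0.14,-0.112,0,-1]
    - [-0.095,0.175,-0.14,0,-1]
    - [-0.114,0.21,-0.168,0,-1]
    - [-0.135,0.247,-0.196,0,-1]

```text
time: 16.7
ee_pos: [0.1269, 0.5349, 0.4422]
tcp_rot: [2.0, 58.0, -10.7]
wrist_force: [0.3, 0.5, -5.5]
opening: 0.0083
```

```bash
python3 st.py
```

```text
t 16.7 q [ 93.5  23.2  54.8 130.3 -30.9 108.6] p [0.1269 0.5349 0.4422] F [ 0.3  0.5 -5.5] op 0.0083
x [ 0.5203 -0.0984 -0.8483] y [0.2145 0.9766 0.0183] z [ 0.8266 -0.1914  0.5292] lean 31.97 az -10.71 y az 77.61
```

Emit:
apply_moves:
  commands:
    - [-0.367,-0.138,0.267,0,-1]

```text
time: 16.8
ee_pos: [0.1339, 0.5222, 0.4505]
tcp_rot: [1.4, 58.1, -10.1]
wrist_force: [-0.7, 2.8, -8.9]
opening: 0.0085
```

Emit:
apply_moves:
  commands:
    - [-0.367,-0.138,0.267,0,-1]

```text
time: 16.9
ee_pos: [0.1488, 0.4921, 0.4813]
tcp_rot: [3.5, 58.2, -7.1]
wrist_force: [0.6, -1.0, -3.0]
opening: 0.0086
```

Emit:
apply_moves:
  commands:
    - [-0.367,-0.138,0.267,0,-1]

```text
time: 17.0
ee_pos: [0.1618, 0.4684, 0.5059]
tcp_rot: [5.8, 58.2, -4.0]
wrist_force: [0.9, -0.1, -4.6]
opening: 0.0082
```

```bash
python3 st.py
```

```text
t 17.0 q [ 90.2  13.5  51.3 130.3 -31.7 100.8] p [0.1618 0.4684 0.5059] F [ 0.9 -0.1 -4.6] op 0.0082
x [ 0.5253 -0.0369 -0.8501] y [0.1555 0.9864 0.0533] z [ 0.8366 -0.1602  0.5239] lean 31.77 az -4.02 y az 81.04
```

Emit:
apply_moves:
  commands:
    - [-0.367,-0.138,0.267,0,-1]

```text
time: 17.1
ee_pos: [0.1744, 0.4465, 0.529]
tcp_rot: [8.3, 58.2, -0.9]
wrist_force: [0.0, -0.2, -4.9]
opening: 0.0085
```

Emit:
apply_moves:
  commands:
    - [-0.02,-0.008,0.014,0,-1]
    - [-0.02,-0.008,0.014,0,-1]

```text
time: 17.3
ee_pos: [0.1803, 0.4337, 0.5421]
tcp_rot: [9.9, 58.1, 0.9]
wrist_force: [-0.2, 0.1, -5.6]
opening: 0.0083
```

```bash
python3 st.py
```

```text
t 17.3 q [ 87.9   9.2  51.5 130.4 -31.9  96.4] p [0.1803 0.4337 0.5421] F [-0.2  0.1 -5.6] op 0.0083
x [ 0.5284  0.008  -0.8489] y [0.1316 0.9871 0.0912] z [ 0.8387 -0.1599  0.5206] lean 31.9 az 0.87 y az 82.41
```

Emit:
apply_moves:
  commands:
    - [0.031,-0.028,0.01,-0.03,-1]
    - [0.062,-0.056,0.02,-0.06,-1]
    - [0.093,-0.084,0.03,-0.09,-1]
    - [0.124,-0.112,0.04,-0.12,-1]
    - [0.155,-0.14,0.05,-0.15,-1]
    - [0.186,-0.168,0.06,-0.173,-1]
    - [0.217,-0.196,0.07,-0.173,-1]
    - [0.248,-0.224,0.08,-0.173,-1]
    - [0.279,-0.252,0.09,-0.173,-1]
    - [0.31,-0.28,0.1,-0.173,-1]
    - [0.341,-0.308,0.11,-0.173,-1]
    - [0.369,-0.334,0.118,-0.173,-1]

```text
time: 18.5
ee_pos: [0.4305, 0.0866, 0.2552]
tcp_rot: [-0.1, 58.4, 0.8]
wrist_force: [1.0, 2.1, -5.7]
opening: 0.0088
```

Emit:
apply_moves:
  commands:
    - [0,0,0,0,-1]
    - [0,0,0,0,-1]

```text
time: 18.7
ee_pos: [0.4299, 0.0855, 0.2509]
tcp_rot: [-0.2, 58.7, 0.4]
wrist_force: [-0.0, -0.3, -5.4]
opening: 0.0084
```

```bash
python3 st.py; python3 look.py w5; python3 bp.py w5
```

```text
t 18.7 q [ 17.4 -42.3 -27.1  75.   -8.7  14.4] p [0.4299 0.0855 0.2509] F [-0.  -0.3 -5.4] op 0.0084
x [ 0.5191  0.004  -0.8547] y [-0.0113  0.9999 -0.0021] z [0.8546 0.0107 0.5191] lean 31.27 az 0.45 y az 90.65
[[-0.001, -0.296, 0.955, -0.17], [1.0, 0.0, 0.001, 0.0], [-0.0, 0.955, 0.296, -0.077], [0.0, 0.0, 0.0, 1.0]]
n 4462 1368 foot slope -1.95 plate ds/dz 2.5 resid 0.0006
plate s range [0.012  0.0134 0.0149] foot z [-0.0196 -0.0182 -0.0145] plate z [-0.0075  0.0242]
yaw slope -0.0108 tool fwd az 0.65
foot y (tool) [-0.0342  0.0351]
```

View pics/w5.png

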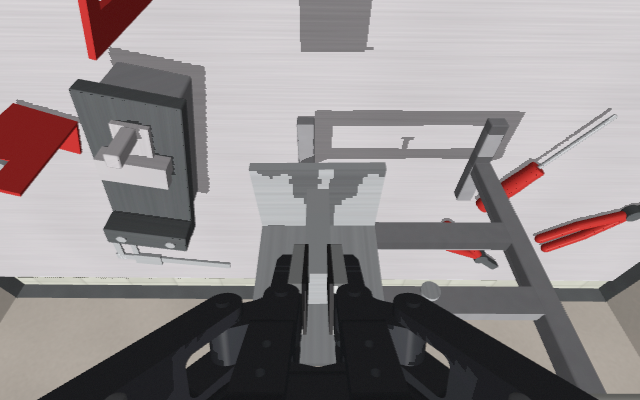

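```bash
cat > sd.py <<'E'
from h import *
import sys
c=pickle.load(open(sys.argv[1]+'.pkl','rb'));P=cloud(c,c['T']);x,y,z=P[...,0],P[...,1],P[...,2]
v,u=np.mgrid[0:400,0:640]
def pr(nm,m):
    if m.sum()<4: print(nm,m.sum());return
    print(nm,m.sum(),'x',np.percentile(x[m],[2,50,98]).round(4),'y',np.percentile(y[m],[1,50,99]).round(4),'z',np.percentile(z[m],[1,50,99]).round(4),'dx/dy',np.polyfit(y[m],x[m],1)[0].round(4))
F=(y>.05)&(y<.34)&(x>.5)&(x<.66)
pr('head',F&(x<.572)&(z>.195)&(z<.235)&(y>.16)&(y<.22))
pr('railtop',F&(z>.2255)&(z<.2325)&(x>.575))
pr('rail1 face',F&(z>.203)&(z<.224)&(x>.575)&(x<.59)&(y>.2))
pr('rail2 face',F&(z>.123)&(z<.146)&(x>.57)&(x<.59))
pr('rail2 top',F&(z>.1465)&(z<.152)&(x>.57))
pr('postL',(y>.27)&(y<.35)&(x>.5)&(x<.7)&(z>.23)&(z<.3))
E
python3 sd.py w5
```

```text
head 315 x [0.5588 0.5603 0.5633] y [0.1828 0.1913 0.2001] z [0.2071 0.2164 0.2246] dx/dy -0.0403
railtop 1133 x [0.5782 0.5805 0.5938] y [0.2135 0.2683 0.3205] z [0.2255 0.2295 0.2321] dx/dy -0.0111
rail1 face 2440 x [0.5781 0.5796 0.5811] y [0.2047 0.2633 0.3211] z [0.2033 0.2142 0.2238] dx/dy -0.0077
rail2 face 2467 x [0.5783 0.5798 0.5813] y [0.1542 0.2375 0.3201] z [0.1233 0.1348 0.1458] dx/dy -0.0081
rail2 top 1417 x [0.5786 0.584  0.5946] y [0.1551 0.2332 0.3185] z [0.1466 0.1496 0.1515] dx/dy -0.0162
postL 2887 x [0.5777 0.5797 0.5982] y [0.293 0.306 0.322] z [0.2301 0.2634 0.2946] dx/dy -0.4075
```

Emit:
apply_moves:
  commands:
    - [0.03,0.017,-0.007,0,-1]
    - [0.06,0.035,-0.014,0,-1]
    - [0.09,0.052,-0.02,0,-1]
    - [0.09,0.052,-0.02,0,-1]
    - [0.09,0.052,-0.02,0,-1]

```text
time: 19.25
ee_pos: [0.4585, 0.1405, 0.1649]
tcp_rot: [-0.2, 58.7, 0.8]
wrist_force: [0.0, -0.4, -4.7]
opening: 0.0085
```

```bash
python3 st.py
```

```text
t 19.25 q [ 25.  -38.  -34.7  64.2 -12.3  20.8] p [0.4585 0.1405 0.1649] F [ 0.  -0.4 -4.7] op 0.0085
x [ 0.5197  0.0069 -0.8543] y [-0.0167  0.9999 -0.0021] z [0.8542 0.0154 0.5198] lean 31.32 az 0.76 y az 90.96
```

Emit:
apply_moves:
  commands:
    - [0.018,-0.004,0.005,0,-1]
    - [0.03,-0.004,0.022,0,-1]
    - [0.04,-0.004,0.038,0,-1]
    - [0.05,-0.004,0.054,0,-1]
    - [0.063,-0.004,0.0724,0,-1]
    - [0.063,-0.004,0.0724,0,-1]
    - [0.063,-0.004,0.0724,0,-1]
    - [0.063,-0.004,0.0724,0,-1]

```text
time: 20.05
ee_pos: [0.5529, 0.1383, 0.1496]
tcp_rot: [-0.2, 58.6, 0.8]
wrist_force: [0.1, 0.1, -5.7]
opening: 0.0083
```

```bash
python3 st.py; python3 look.py w6;python3 bp.py w6; python3 sd.py w6
```

```text
t 20.05 q [ 19.2 -25.1 -29.1  56.   -9.4  15.6] p [0.5529 0.1383 0.1496] F [ 0.1  0.1 -5.7] op 0.0083
x [ 0.5204  0.0074 -0.8539] y [-0.0171  0.9999 -0.0018] z [0.8538 0.0156 0.5204] lean 31.36 az 0.81 y az 90.98
[[-0.001, -0.296, 0.955, -0.17], [1.0, 0.0, 0.001, 0.0], [-0.0, 0.955, 0.296, -0.077], [0.0, 0.0, 0.0, 1.0]]
n 4475 1377 foot slope -1.93 plate ds/dz 2.3 resid 0.0006
plate s range [0.0119 0.0134 0.0149] foot z [-0.0196 -0.0183 -0.0144] plate z [-0.0075  0.024 ]
yaw slope -0.0122 tool fwd az 0.98
foot y (tool) [-0.0341  0.0352]
head 3273 x [0.5003 0.5096 0.5597] y [0.1604 0.1693 0.1963] z [0.2053 0.2226 0.2346] dx/dy 1.1487
railtop 0
rail1 face 3119 x [0.578  0.5794 0.5807] y [0.2523 0.2803 0.3025] z [0.2032 0.2106 0.2212] dx/dy -0.0061
rail2 face 8375 x [0.5784 0.5799 0.5818] y [0.0636 0.2294 0.3198] z [0.1232 0.1351 0.1457] dx/dy -0.0084
rail2 top 4197 x [0.5786 0.583  0.595 ] y [0.0652 0.2328 0.3183] z [0.1466 0.1495 0.1518] dx/dy -0.0026
postL 0
```

View pics/w6.png

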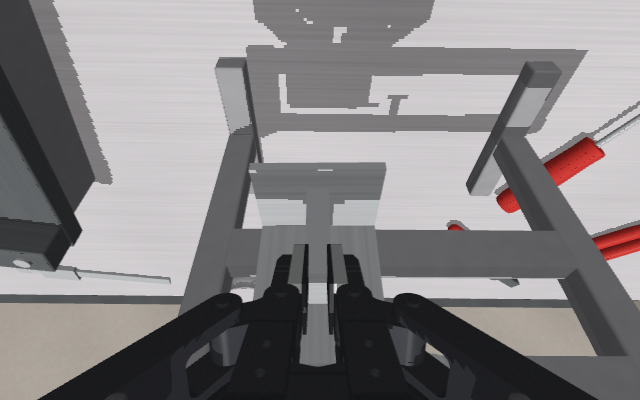

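Emit:
apply_moves:
  commands:
    - [0,0.008,0,0,-1]
    - [0,0.016,0,0,-1]
    - [0,0.024,0,0,-1]
    - [0,0.032,0,0,-1]
    - [0,0.04,0,0,-1]
    - [0,0.047,0,0,-1]
    - [0,0.047,0,0,-1]

```text
time: 20.8
ee_pos: [0.552, 0.1863, 0.1493]
tcp_rot: [-0.2, 58.7, 0.9]
wrist_force: [0.3, -0.2, -5.6]
opening: 0.0085
```

```bash
python3 st.py
```

```text
t 20.8 q [ 25.2 -22.2 -27.   56.1 -12.4  20.9] p [0.552  0.1863 0.1493] F [ 0.3 -0.2 -5.6] op 0.0085
x [ 0.5202  0.0081 -0.854 ] y [-0.0184  0.9998 -0.0017] z [0.8538 0.0166 0.5203] lean 31.35 az 0.89 y az 91.05
```

Emit:
apply_moves:
  commands:
    - [0,0.002,0,0,-1]
    - [0,0.004,0,0,-1]
    - [0,0.006,0,0,-1]
    - [0,0.008,0,0,-1]
    - [0,0.008,0,0,-1]

```text
time: 21.3
ee_pos: [0.5519, 0.194, 0.1493]
tcp_rot: [-0.3, 58.6, 0.8]
wrist_force: [0.5, -2.7, -4.4]
opening: 0.0086
```

Emit:
apply_moves:
  commands:
    - [0,-0.0027,0,0,-1]
    - [0,-0.0027,0,0,-1]
    - [0.004,-0.0027,-0.0024,0,-1]
    - [0.008,-0.0027,-0.0048,0,-1]
    - [0.0115,-0.0027,-0.007,0,-1]
    - [0.0115,-0.0027,-0.007,0,-1]
    - [0.0115,-0.0027,-0.007,0,-1]

```text
time: 22.0
ee_pos: [0.5521, 0.1913, 0.1361]
tcp_rot: [-0.2, 58.6, 0.8]
wrist_force: [1.1, -1.2, -3.1]
opening: 0.0084
```

```bash
python3 st.py; python3 look.py w7; python3 bp.py w7
```

```text
t 22.0 q [ 25.9 -21.8 -28.2  54.7 -12.7  21.5] p [0.5521 0.1913 0.1361] F [ 1.1 -1.2 -3.1] op 0.0084
x [ 0.5207  0.0072 -0.8537] y [-0.0175  0.9998 -0.0022] z [0.8536 0.0161 0.5208] lean 31.38 az 0.79 y az 91.0
[[-0.001, -0.296, 0.955, -0.17], [1.0, 0.0, 0.001, 0.0], [-0.0, 0.955, 0.296, -0.077], [0.0, 0.0, 0.0, 1.0]]
n 4465 1354 foot slope -1.56 plate ds/dz 2.15 resid 0.0006
plate s range [0.0121 0.0135 0.0149] foot z [-0.0196 -0.0183 -0.0144] plate z [-0.0074  0.024 ]
yaw slope -0.0104 tool fwd az 1.0
foot y (tool) [-0.034   0.0353]
```

Emit:
apply_moves:
  commands:
    - [0.001,0,-0.0006,0,-1]
    - [0.002,0,-0.0012,0,-1]
    - [0.0025,0,-0.0015,0,-1]
    - [0.0025,0,-0.0015,0,-1]

```text
time: 22.45
ee_pos: [0.5532, 0.1915, 0.135]
tcp_rot: [-0.1, 58.4, 0.9]
wrist_force: [5.0, -1.2, 4.5]
opening: 0.0088
```

Emit:
apply_moves:
  commands:
    - [0,0,0,0,-0.7]
    - [0,0,0,0,-0.5]
    - [0,0,0,0,0]
    - [0,0,0,0,0.5]
    - [0,0,0,0,1]
    - [0,0,0,0,1]
    - [0,0,0,0,1]

```text
time: 23.15
ee_pos: [0.5532, 0.1916, 0.1349]
tcp_rot: [-0.1, 58.4, 0.9]
wrist_force: [0.6, 0.0, 0.2]
opening: 0.0857
```

```bash
python3 st.py; python3 look.py w8; python3 bp.py w8
```

```text
t 23.15 q [ 25.8 -21.8 -28.4  54.3 -12.8  21.5] p [0.5532 0.1916 0.1349] F [0.6 0.  0.2] op 0.0857
x [ 0.5234  0.0079 -0.8521] y [-0.0171  0.9999 -0.0012] z [0.8519 0.0152 0.5234] lean 31.56 az 0.87 y az 90.98
[[-0.001, -0.296, 0.955, -0.17], [1.0, -0.0, 0.001, 0.0], [-0.0, 0.955, 0.296, -0.077], [0.0, 0.0, 0.0, 1.0]]
n 4166 3403 foot slope 5.56 plate ds/dz -3.96 resid 0.0006
plate s range [0.0186 0.0205 0.0225] foot z [-0.0241 -0.0205 -0.0183] plate z [-0.0114  0.0259]
yaw slope 0.0088 tool fwd az 0.98
foot y (tool) [-0.0334  0.0358]
```

Hanging, leaning ~4° on the lower rail. Retreat along the tool axis, then check.

Emit:
apply_moves:
  commands:
    - [-0.02,0,0,0,1]
    - [-0.05,0,0,0,1]
    - [-0.09,0,0,0,1]
    - [-0.13,0,-0.01,0,1]
    - [-0.16,0,-0.04,0,1]
    - [-0.17,0,-0.08,0,1]
    - [-0.17,0,-0.11,0,1]
    - [-0.17,0,-0.11,0,1]

```text
time: 24.0
ee_pos: [0.3683, 0.1885, 0.2211]
tcp_rot: [-0.1, 58.5, 1.0]
wrist_force: [0.5, 0.6, -0.7]
opening: 0.0858
```

```bash
python3 st.py; python3 look.py w9; python3 - <<'E'
from h import *
from workcell import cams
c=cams.camera('scene');a=c['frame'][110:330,130:470]
w=cv2.imread('pics/w9.png')
cv2.imwrite('pics/f.png',np.vstack([cv2.resize(w,(480,300)),cv2.resize(a,(464,300),interpolation=cv2.INTER_CUBIC)[:, :464] if 0 else cv2.resize(a,(480,300),interpolation=cv2.INTER_CUBIC)]))
p=pickle.load(open('w9.pkl','rb'));P=cloud(p,p['T']);x,y,z=P[...,0],P[...,1],P[...,2]
m=(x>.5)&(x<.5775)&(y>.13)&(y<.25)&(z>.16)&(z<.245)
q=P[m&(x>.563)];print(len(q),np.percentile(q,[1,50,99],axis=0).round(4).tolist())
print(np.polyfit(q[:,2],q[:,0],1),np.polyfit(q[:,1],q[:,0],1))
h=P[m&(x<.563)&(z>.2)];print('head',len(h),np.percentile(h,[2,50,98],axis=0).round(4).tolist())
E
```

```text
t 24.0 q [ 42.1 -42.3 -29.9  77.5 -20.1  36.5] p [0.3683 0.1885 0.2211] F [ 0.5  0.6 -0.7] op 0.0858
x [ 0.5228  0.0091 -0.8524] y [-0.0196  0.9998 -0.0013] z [0.8522 0.0174 0.5229] lean 31.53 az 1.0 y az 91.12
[[-0.001, -0.296, 0.955, -0.17], [1.0, -0.0, 0.001, 0.0], [-0.0, 0.955, 0.296, -0.077], [0.0, 0.0, 0.0, 1.0]]
3723 [[0.5664, 0.1583, 0.1607], [0.5702, 0.1893, 0.1942], [0.5739, 0.2268, 0.2323]]
[-0.06378621  0.58262316] [-0.00388611  0.57081193]
head 280 [[0.5586, 0.1835, 0.2076], [0.5603, 0.1915, 0.2161], [0.5624, 0.1999, 0.2243]]
```

View pics/f.png

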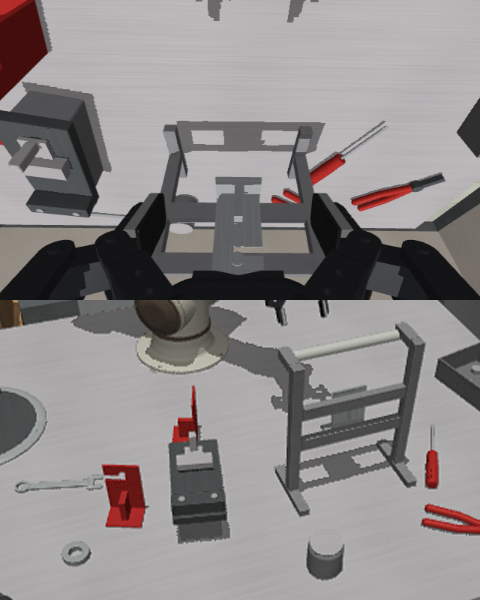

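```bash
python3 -c "
from workcell import bot
print(bot.job_done())"; python3 st.py
```

```text
the job is handed in; nothing more can be done
None
the job is handed in; nothing more can be done
```

The bracket is hanging on the frame's stud with the jaw left open, and I handed the job in at about 24 s. `job_done` gives no verdict, so success rests on my own checks below.

- **Tool lean:** the moves only turn the tool about its own axis. I got the 32° lean by pushing against the arm's reach limits in free air, in short calls. I used the same trick, with the bracket in hand, to turn from the fixture's heading to the frame's.
- **Jaw:** I gripped the tab and pulled it back. A camera check before lifting showed it about 34 mm open, and the later pictures show it still open.
- **Hanging:** I gripped the web, lifted the bracket out and slid the slot over the stud until it just touched the slot's inner end (about 2.7 N). I then backed off 2.7 mm and lowered until the stud took the weight, where the vertical wrist force changed from -5.6 to +4.5 N. Then I let go and backed away.

Last checks:
- **Sideways fit:** the plate's centre was at y = 0.192 m, against 0.1915 m for the stud.
- **Depth and angle:** the plate was behind the stud's head, leaning 3.6° on the lower rail and square to it within about 1°.
- **Height:** the plate's top was seen at about 0.232 m, where about 0.236 m is expected when fully home. That reading is a 99th percentile, so I took it as home.
- **Bystanders and contact:** the spanner, screwdriver, bearing and tin looked unmoved, judged by eye rather than measured. The robot was clear of everything.
- **Disagreements:** the top and wrist cameras differed by about 3.6 mm sideways, and I used the wrist camera. Grip openings read 2 to 3 mm below the known part widths.

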